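# Set the bread slicing guide to its gauge mark

## Robot

A 7-joint arm with a two-finger parallel gripper is mounted at the origin on the work surface. World frame = base frame: x ahead of the robot, y to its left, z up, the work surface at z = 0. Lengths are in m, angles in rad, forces in N, time in s.
With the tool pointing down it reaches from about 0.35 to 0.9 m from the base axis. Payload 8.1 kg.
Tool frame: the origin (TCP) lies where the fingers leave the gripper's body, on its centre line; the fingertips stand 66 mm ahead of it and the grasp point (between the pads) lies 47 mm ahead of it (arm.tip_reach is the distance from the TCP to the fingertips, in m); z points along the fingers, y is the direction in which the jaws open and shut (so a half turn about z gives the same grasp; the last joint's range is limited). The gripper opens to 92 mm and grips with 3 to 60 N. Pads are 19 mm wide; open, the fingers measure 130 mm over their backs; the gripper's body (75 mm by 190 mm) begins 47 mm behind the grasp point.
Start: joints at [-1.296, 0.434, 0.025, 1.573, -0.012, 1.134, -0.075], TCP at [0.231, 0.581, 0.292] pointing down, gripper open.
Joint ranges: [-2.62, 2.62], [-0.44, 2.09], [-1.27, 1.32], [0.08, 2.57], [-1.32, 4.46], [0.12, 2], [-2.74, 2.74]. Speed limits (rad/s): [2.22, 2.22, 3.01, 3.01, 3.14, 3.14, 3.14].

## Interface

Orientations are given as a rotation vector (axis times angle).
In Python, from cell import arm gives the robot as it stands.
- The arm moves only by the tool carry_out, never from a script. Its argument "plan" is a list of rows, each a list of 5 numbers: the shift along the world's x, y, z in cm, then the turn about the world's z in rad, then the finger opening in cm, from 0 to 9.18. In form: [[tx, ty, tz, spin, fingers], ...]. A call has 1 to 20 rows; each row is the pose to reach, as a shift and turn from the pose measured when the call began; what a row does not reach only later rows make up. A row lasts 1/10 s, in which the tool goes at most 50 mm and 8.59 degrees, less where a joint would pass 70% of its speed; a pose out of reach is approached as far as the arm can. A call with a gripper value outside its range is refused whole. The fingers move at their own pace and stop on an object; "squeeze" is the grip in N (left out, the last holds). Time passes only in rows, so rows that repeat a pose let the fingers close. It gives the time, the measured TCP pose, the force and the opening at its end, in the units of the state.
- arm.observe(): the state, without advancing time (a new reading comes with each control period).
- arm.get_image(name): name is "scene" or "side" or "wrist"; returns (picture, depth): 420x560x3 uint8, red, green, blue; 420x560 float32, m along the optical axis (not along the pixel's ray), 0 where there is no reading.
- arm.get_calibration(name): a dict with "intrinsics" (3x3 intrinsics, pixels), "rvec" (rotation vector, rad) and "tvec" (3), from world to camera coordinates, as OpenCV has them; the wrist camera has in their place "tool_from_camera" (4x4, takes a point from camera to tool coordinates, whose origin is the TCP and whose axes are the flange's). Camera axes: x right, y down, z forward; pixel columns grow to the right and rows downward; lengths in m; the calibration is good to about 2 mm. A picture is of the moment at which its call begins: read the wrist's pose just before it. get_calibration takes no time and is no camera call.
- arm.sign_off(): hands the job in, once; it reports no verdict.
The state is a dict: "clock": time; "joints": joint angles; "dq": joint speeds; "joint_efforts": joint torques, N m; "position": TCP position; "ee_rot": TCP orientation; "force": force on the tool from outside, world axes, zero at the start; "ft_torque": the same for the moment, N m; "width": opening from 0.0 (shut) to 1.0 (fully open).
Only numpy, scipy, OpenCV 4.12 (cv2) and the standard library are available. Lean on these libraries where they do the work, as an engineer would, in place of code of your own. Each camera call takes 0.05 s, during which the arm holds its last target. There are 200 camera calls.

## Task

Set the slice thickness on the bread slicing guide: with a fingertip, roll the knurled wheel so that the stop plate closes towards the knife uprights, until the plate's pointer lines up with the gauge clip, its tip within the width of the clip, then take your hand away. Grip nothing and move the plate only by the wheel; do not touch the plate or the clip, and leave the guide, the loaf, the mug and the jam jar where they stand.

Things in the scene. Friction and masses are not known exactly. Their poses are not given: they have to be found in the camera images.
- guide: Bread slicing guide: a loose 3 kg wooden board 150 x 290 x 12 mm (x, y, z) with wheel, stop plate, gauge rail (dark, lengthwise at x = 60 mm) and steel knife uprights (75 mm tall, near faces at y = 118 mm). Origin: centre of the board's underside, z up. +y runs from the wheel end to the uprights, the way the plate closes; +x is the rail side.
- wheel: Knurled black thumb wheel, 50 mm diameter, 32 mm wide, axle level along the guide's x. Origin: wheel centre, 50 mm above the table, at guide x = 0, y = -75 mm; its axes turn with the wheel. About 2 N along the rim turns it; it stays where left. Rolling its top towards the guide's +y moves the plate to +y, 16 mm per radian (0.64 mm per mm of rim travel); rolling back opens the gap.
- wheel_top (a point): Top of the wheel, 75 mm above the table; axes as the guide's, does not turn. Proud by 17 mm of two aluminium cheeks beside it (61 mm over both); room above and around. The axle does not give: press down lightly from above, 5 to 15 N, and draw the finger level along the guide's y; the rim goes along without slipping. After lifting the finger, the wheel stays and can be stroked again.
- stop_plate: Upright aluminium stop plate, 76 mm wide (guide's x), 6 mm thick, top 74 mm above the table; slides along the guide's y, driven by the wheel. Origin: height of the guide's underside, in the plane of the front face (towards the uprights). The gap to the uprights starts at 44 to 60 mm and can close to 2 mm, past the clip. A steel pointer sticks out of it to the guide's +x.
- pointer_tip (a point): The pointer's tip, in the plane of the plate's front face, 51 mm to the +x side of the guide's middle line, 30 mm above the table. It moves with the stop plate along the guide's y.
- gauge_clip: Gauge clip: a small plain aluminium block 20 x 6 x 20 mm (guide's x, y, z) astride the gauge rail, set somewhere ahead of the plate, 10 to 28 mm before the uprights' faces. Stiff on the rail; must stay as set. Origin: centre of the block's underside. Axes as the guide's.
- gauge_mark (a point): Gauge mark: middle of the clip's inner (-x) end, which faces the pointer, at the pointer's height. Axes as the guide's. The pointer passes 2 mm clear of it. The job is done when the pointer tip and this point are level along the guide's y, within 3 mm (half the clip's width).
- loaf: A loaf of bread, 95 x 200 x 77 mm, lying beyond the knife uprights. Origin: centre of the underside. Leave alone.
- mug: A white mug, 76 mm across and 85 mm tall, near the guide's gauge-rail side. Origin: centre of the underside. Leave alone.
- jam_jar: A jam jar, 64 mm across and 85 mm tall, off the wheel end of the guide. Origin: centre of the underside. Leave alone.

How it is judged:
By the outcome, as a careful person would: the job done as asked, in the order asked, and still so for the second after the job is handed in, with the robot touching nothing.
It also fails if it takes over 56 s, if anything falls off the work surface, if the arm or the gripper's body presses on something with over 40 N, if the wrist force passes 120 N, or if a joint passes its speed limit or range.

## Working session

There is one attempt and no reset: what is moved stays moved. The work goes in short steps, Python scripts to look and compute and a tool call to move; the robot and the scene stay as the last step left them, time stands still between calls to the robot, and variables do not carry over. Pictures are saved under pics/ and viewed, about 8 in all and at most 12, crops included, and the job is handed in when it is done.

Besides the shell and the picture viewer there is one more tool, called after "Call:" by a JSON object that holds its "name" and its "arguments". carry_out: Moves the arm, as the interface text tells. Its arguments: {"type":"object","properties":{"plan":{"type":"array"},"squeeze":{"type":"number"}},"required":["plan"]}

```bash
mkdir -p pics
cat > h.py <<'E'
from cell import arm
import numpy as np, cv2
def grab(n):
    s=arm.observe(); im,d=arm.get_image(n); c=arm.get_calibration(n)
    K=np.array(c["intrinsics"])
    if n=="wrist":
        T=np.eye(4); T[:3,:3]=cv2.Rodrigues(np.array(s["ee_rot"],float))[0]; T[:3,3]=s["position"]
        W=T@np.array(c["tool_from_camera"])
    else:
        R=cv2.Rodrigues(np.array(c["rvec"],float))[0]; E=np.eye(4);E[:3,:3]=R;E[:3,3]=np.ravel(c["tvec"]); W=np.linalg.inv(E)
    return im,d,K,W
def cloud(d,K,W):
    v,u=np.mgrid[:d.shape[0],:d.shape[1]]
    P=np.stack([(u-K[0,2])/K[0,0]*d,(v-K[1,2])/K[1,1]*d,d],-1)
    P=P@W[:3,:3].T+W[:3,3]; P[d==0]=np.nan; return P
def save(n,im): cv2.imwrite("pics/"+n+".png",im[:,:,::-1])
E
python3 - <<'E'
from h import *
for n in("scene","side"):
    im,d,K,W=grab(n); save(n,im); np.savez(n,im=im,P=cloud(d,K,W),K=K,W=W); print(n,W[:3,3],W[:3,2])
s=arm.observe(); print(s, arm.tip_reach)
E
```

```text
scene [ 0.92805526 -0.37091465  0.83886324] [-0.35756372  0.46431995 -0.81028092]
side [ 0.21600798 -0.41492411  0.75030348] [ 0.41981161  0.5501977  -0.72183149]
{'clock': 0.1, 'joints': array([-1.29562207,  0.4351297 ,  0.02496763,  1.57394966, -0.01160008,
        1.13400984, -0.07511243]), 'dq': array([-8.50373905e-04, -1.73898868e-03, -4.45261624e-04, -2.86309991e-03,
       -2.00101866e-03, -8.08285446e-05,  5.38408033e-04]), 'joint_efforts': array([ 3.15678670e-03, -6.69114017e+01,  9.88197438e-01, -3.15142214e+01,
       -6.04642276e-02,  3.74514016e-02,  8.84426800e-05]), 'position': array([0.23044252, 0.58059581, 0.29155983]), 'ee_rot': array([-5.89975797e-01, -3.08556070e+00,  2.11247760e-03]), 'force': array([ 0.16285652,  0.09215297, -0.99219464]), 'ft_torque': array([ 0.01274331, -0.0575204 ,  0.04246821]), 'width': 1.000012706956783} 0.0655
```

View pics/scene.png

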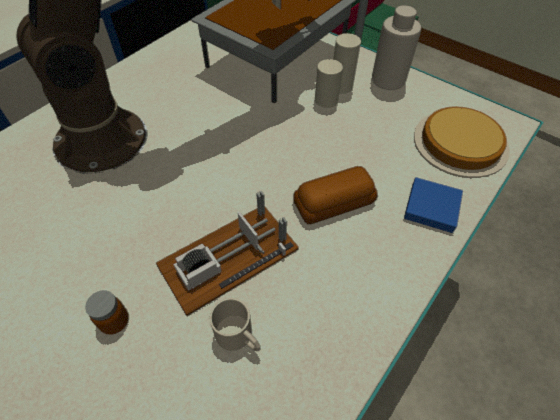

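View pics/side.png

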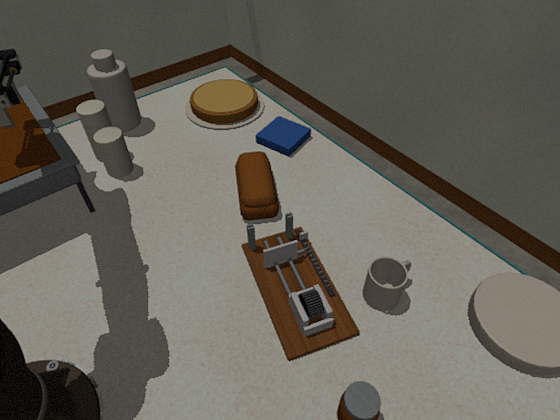

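The scene picture shows the wheel at about (197,260) px, the plate at (250,232), the uprights at (262,205) and (283,232), the mug at (232,325) and the jar at (107,312). The side picture shows the clip at about (303,238), beside the right upright. Next I fit the board.

Run:
```python
from h import *
for n,wp,up in(("scene",(198,258),[(262,197),(283,222)]),("side",(313,300),[(250,230),(290,217)])):
    z=np.load(n+".npz"); P=z["P"]; im=z["im"]
    print(n,"wheel",P[wp[1],wp[0]],"up",[P[b,a] for a,b in up])
    c=P[wp[1],wp[0]]
    m=(abs(P[...,2]-.012)<.004)&(np.hypot(P[...,0]-c[0],P[...,1]-c[1])<.35)&(im[...,0]>1.4*im[...,2].astype(float))
    m=cv2.morphologyEx(m.astype(np.uint8),cv2.MORPH_OPEN,np.ones((3,3)))
    k,l,st,_=cv2.connectedComponentsWithStats(m); i=1+np.argmax(st[1:,4]); 
    r=cv2.minAreaRect((P[l==i][:,:2]*1000).astype(np.float32)); print(r,cv2.boxPoints(r).round(),st[i])
    # tall things near
    q=P[(abs(P[...,2]-.073)<.006)&(np.hypot(P[...,0]-c[0],P[...,1]-c[1])<.25)]
    print(len(q)); np.savetxt
    h=(np.nan_to_num(P[...,2])>.066)&(P[...,2]<.080)&(np.hypot(P[...,0]-c[0],P[...,1]-c[1])<.25)
    k,l,st,_=cv2.connectedComponentsWithStats(h.astype(np.uint8))
    for i in range(1,k):
        if st[i,4]>8: print(st[i],P[l==i].mean(0).round(4))
```

```text
scene wheel [ 0.52682799 -0.1285706   0.07392469] up [array([0.52924348, 0.07731722, 0.07589603]), array([0.61470517, 0.04609763, 0.08681729])]
((540.4497680664062, -59.91346740722656), (288.59722900390625, 151.66921997070312), 72.68622589111328) [[ 425. -175.]
 [ 570. -220.]
 [ 656.   55.]
 [ 511.  100.]] [ 157  209  126  106 4106]
761
[257 194   8   9  37] [0.5274 0.0743 0.0723]
[238 211  20  27 108] [0.5507 0.0008 0.0725]
[279 223   8   6  28] [0.6135 0.0466 0.0726]
[184 249  23  19 262] [ 0.5191 -0.1323  0.0722]
[ 89 299  29  22  90] [ 0.4776 -0.322   0.0747]
[212 300  36  23 120] [ 0.6463 -0.1693  0.0731]
[213 321  45  23 177] [ 0.7054 -0.1957  0.0723]
side wheel [ 0.51387014 -0.13539437  0.07412239] up [array([0.51822552, 0.07384622, 0.07984521]), array([0.60683594, 0.04674821, 0.08424428])]
((536.240966796875, -57.84114074707031), (288.8260803222656, 149.33990478515625), 72.9761734008789) [[ 423. -174.]
 [ 565. -218.]
 [ 650.   58.]
 [ 507.  102.]] [ 243  234  116  125 3914]
890
[285 217   8   7  34] [0.6043 0.0491 0.0731]
[246 228   9   8  29] [0.5183 0.0745 0.073 ]
[263 240  35  15 169] [0.5436 0.0036 0.0729]
[370 259  35  22 157] [ 0.6883 -0.1709  0.0731]
[401 260   9   6  37] [ 0.718  -0.1855  0.073 ]
[367 270  38  25 162] [ 0.6373 -0.1962  0.0729]
[300 289  23  23 341] [ 0.5128 -0.1313  0.0731]
[344 405  18  15  42] [ 0.4271 -0.3205  0.0759]
[367 415   9   5   9] [ 0.4475 -0.3433  0.0761]
```

Run:
```python
from h import *
print(arm.get_calibration("wrist"))
o=np.array([.538,-.059]);y=np.array([.296,.955]);x=np.array([.955,-.296])
for n in("scene","side"):
    P=np.load(n+".npz")["P"]
    t=(P[...,0]>.1)&(P[...,0]<.75)&(P[...,1]>-.25)&(P[...,1]<.75)
    for lo in np.arange(-.3,.8,.1):
        q=P[t&(P[...,1]>lo)&(P[...,1]<lo+.1)&(P[...,2]>.1)]
        if len(q): print(n,round(lo,1),len(q),q.min(0).round(2),q.max(0).round(2))
    g=np.stack([(P[...,:2]-o)@x,(P[...,:2]-o)@y,P[...,2]],-1)
    # pts on rail side: clip / pointer
    m=(g[...,0]>.04)&(g[...,0]<.075)&(g[...,1]>.03)&(g[...,1]<.125)&(g[...,2]>.022)&(g[...,2]<.06)
    for v,u in np.argwhere(m): print(u,v,(g[v,u]*1000).round(1)) if n=="side" or 1 else 0
```

```text
{'intrinsics': array([[326.6858037 ,   0.        , 278.13265035],
       [  0.        , 326.6858037 , 206.05295597],
       [  0.        ,   0.        ,   1.        ]]), 'tool_from_camera': array([[ 6.78785561e-04, -9.53607614e-01, -3.01051586e-01,
         8.18532865e-02],
       [ 9.99999603e-01,  8.20855829e-04, -3.45419461e-04,
        -3.77698847e-04],
       [ 5.76514577e-04, -3.01051232e-01,  9.53607793e-01,
        -9.21054540e-02],
       [ 0.00000000e+00,  0.00000000e+00,  0.00000000e+00,
         1.00000000e+00]])}
scene 0.4 2436 [0.1  0.41 0.1 ] [0.42 0.5  0.17]
scene 0.5 2446 [0.1 0.5 0.1] [0.44 0.6  0.26]
scene 0.6 2356 [0.1 0.6 0.1] [0.54 0.7  0.23]
scene 0.7 1412 [0.18 0.7  0.1 ] [0.56 0.75 0.23]
281 230 [ 41.3 118.6  58.2]
282 230 [ 43.4 119.9  59.8]
283 230 [ 43.1 122.8  56.9]
281 231 [ 41.8 118.3  55.1]
282 231 [ 44.2 119.4  57.1]
283 231 [ 43.  123.   52.6]
281 232 [ 40.4 119.4  48.2]
282 232 [ 44.5 119.2  53.6]
283 232 [ 43.3 122.8  49.1]
281 233 [ 42.2 118.2  47.5]
282 233 [ 44.6 119.2  49.6]
283 233 [ 43.4 122.8  45. ]
281 234 [ 40.8 119.2  40.8]
282 234 [ 44.9
[... 3550 characters left out ...]
6  28.5]
301 236 [ 54.9 103.   30.8]
302 236 [ 57.2 102.7  30.1]
303 236 [ 60.7 104.7  26.4]
304 236 [ 62.9 104.1  26.1]
305 236 [ 65.3 103.8  25.4]
306 236 [ 67.7 103.5  24.7]
299 237 [ 51.4 105.9  25.5]
300 237 [ 52.9 103.9  27.2]
301 237 [ 55.8 104.6  25.1]
302 237 [ 58.1 104.1  24.6]
303 237 [ 61.  105.   22.3]
306 237 [ 67.4 102.6  22.3]
299 238 [ 50.8 104.4  23.9]
300 238 [ 52.  101.8  26.4]
304 248 [45.8 65.5 35.9]
305 248 [48.7 66.3 33.5]
302 249 [41.3 65.9 33.9]
303 249 [43.  64.3 35.1]
304 249 [45.  63.5 35.1]
305 249 [47.2 63.  34.7]
303 250 [41.6 61.3 35.8]
304 250 [43.6 60.4 36. ]
305 250 [47.6 63.4 30.4]
303 251 [41.3 60.2 33.6]
304 251 [44.1 61.  31.4]
303 252 [42.1 61.5 28.1]
```

Call:
{"name": "carry_out", "arguments": {"plan": [[0, 0, 5, 0, 0], [0, 0, 6, 0, 0], [28.1, -72.5, 6, 0.08, 0], [28.1, -72.5, 6, 0.08, 0], [28.1, -72.5, 6, 0.08, 0], [28.1, -72.5, 6, 0.08, 0], [28.1, -72.5, 6, 0.08, 0], [28.1, -72.5, 6, 0.08, 0], [28.1, -72.5, 6, 0.08, 0], [28.1, -72.5, 6, 0.08, 0], [28.1, -72.5, 6, 0.08, 0], [28.1, -72.5, 6, 0.08, 0], [28.1, -72.5, 6, 0.08, 0], [28.1, -72.5, 6, 0.08, 0], [28.1, -72.5, 6, 0.08, 0], [28.1, -72.5, 6, 0.08, 0], [28.1, -72.5, 3, 0.08, 0], [28.1, -72.5, -1, 0.08, 0], [28.1, -72.5, -5, 0.08, 0], [28.1, -72.5, -7, 0.08, 0]]}}

```text
clock: 2.1
position: [0.5096, -0.1456, 0.2176]
ee_rot: [-0.469, -3.101, 0.004]
force: [-0.2, 2.0, 0.2]
width: 0.003
```

Run:
```python
from h import *
im,d,K,W=grab("wrist"); save("w1",im); np.savez("w1",im=im,P=cloud(d,K,W)); s=arm.observe(); print(s["position"],s["force"])
```

```text
[ 0.50885494 -0.14445926  0.21606341] [-1.63211626  0.43565618 -3.09189935]
```

View pics/w1.png

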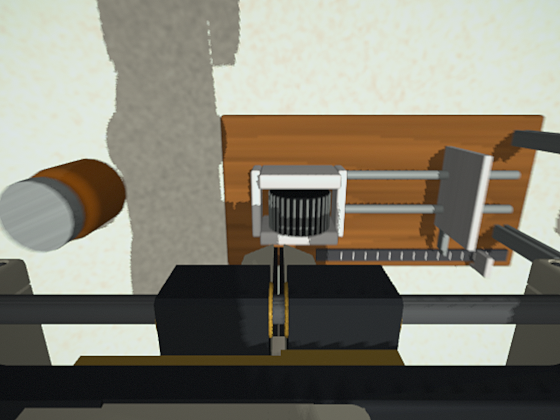

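The wrist picture shows the wheel at (300,210), the plate front edge at (490,200), the pointer at (445,245), the clip at (482,262) and the closed fingers at the bottom, around (278,255). I check the fingertip shape from depth, and remeasure the guide from close up.

Run:
```python
from h import *
z=np.load("w1.npz");P=z["P"]
t=np.array([.509,-.1445]);y=np.array([.296,.955]);x=np.array([.955,-.296])
g=np.stack([(P[...,:2]-t)@x,(P[...,:2]-t)@y,P[...,2]],-1)*1000
for v in(248,252,256,260,264): print(v,[(u,*g[v,u].round().astype(int)) for u in range(240,324,7) if np.isfinite(g[v,u]).all()])
o=np.array([.538,-.059]);G=np.stack([(P[...,:2]-o)@x,(P[...,:2]-o)@y,P[...,2]],-1)*1000
def st(n,m): q=G[m]; print(n,len(q),np.percentile(q,[3,50,97],axis=0).round(1).tolist() if len(q) else 0)
Z=np.nan_to_num(G[...,2]);vv,uu=np.mgrid[:420,:560]
st("wheel",(Z>68)&(Z<80)&(uu>255)&(uu<345)&(vv<242))
st("plate",(Z>70)&(Z<80)&(uu>430)&(uu<500)&(vv<250))
st("clip",(Z>35)&(Z<45)&(uu>460)&(uu<500)&(vv>240))
st("pointer",(Z>22)&(Z<38)&(uu>436)&(uu<452)&(vv>236)&(vv<256))
st("upr",(Z>71)&(Z<80)&(uu>490))
im=z["im"]
m=(abs(Z-12)<4)&(im[...,0]>1.4*im[...,2].astype(float))&(uu>200)&(vv<270)
r=cv2.minAreaRect((P[m][:,:2]*1000).astype(np.float32));print(r)
st("board",m)
```

```text
248 [(240, np.int64(55), np.int64(-40), np.int64(13)), (247, np.int64(56), np.int64(-33), np.int64(11)), (254, np.int64(56), np.int64(-26), np.int64(12)), (261, np.int64(56), np.int64(-19), np.int64(11)), (268, np.int64(-10), np.int64(-7), np.int64(156)), (275, np.int64(-8), np.int64(-3), np.int64(152)), (282, np.int64(-9), np.int64(1), np.int64(153)), (289, np.int64(-10), np.int64(4), np.int64(157)), (296, np.int64(56), np.int64(16), np.int64(12)), (303, np.int64(56), np.int64(23), np.int64(11)), (310, np.int64(56), np.int64(30), np.int64(11)), (317, np.int64(56), np.int64(37), np.int64(12))]
252 [(240, np.int64(60), np.int64(-40), np.int64(11)), (247, np.int64(60), np.int64(-33), np.int64(12)), (254, np.int64(-10), np.int64(-13), np.int64(161)), (261, np.int64(-10), np.int64(-10), np.int64(161)), (268, np.int64(-10), np.int64(-6), np.int64(161)), (275, np.int64(-9), np.int64(-3), np.int64(158)), (282, np.int64(-8), np.int64(1), np.int64(157)), (289, np.int64(-10), np.int64(4), np.int64(160)), (296, np.int64(-10), np.int64(7), np.int64(161)), (303, np.int64(-10), np.int64(11), np.in
[... 1786 characters left out ...]
73)), (303, np.int64(-10), np.int64(10), np.int64(173)), (310, np.int64(-9), np.int64(14), np.int64(172)), (317, np.int64(73), np.int64(37), np.int64(12))]
wheel 1813 [[-15.1, -91.3, 68.3], [-0.6, -74.9, 73.2], [15.2, -57.9, 75.7]]
plate 961 [[-45.7, 57.9, 70.4], [-13.2, 60.1, 73.3], [23.8, 64.0, 74.7]]
clip 132 [[54.1, 101.6, 35.3], [62.5, 104.3, 36.6], [72.0, 107.5, 37.7]]
pointer 189 [[32.2, 58.2, 26.0], [40.4, 60.2, 33.7], [50.7, 64.0, 35.4]]
upr 144 [[-46.6, 62.4, 71.2], [28.9, 118.6, 73.9], [32.7, 129.2, 78.8]]
((536.9297485351562, -59.6458740234375), (285.64483642578125, 146.9346160888672), 72.80252075195312)
board 26794 [[-72.5, -138.3, 10.2], [-34.6, 2.1, 11.6], [64.1, 134.0, 13.1]]
```

Run:
```python
import cv2
im=cv2.imread("pics/w1.png"); cv2.imwrite("pics/w1c.png",cv2.resize(im[230:370,220:500],None,fx=2.8,fy=2.8,interpolation=2))
```

```text
(no output)
```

View pics/w1c.png

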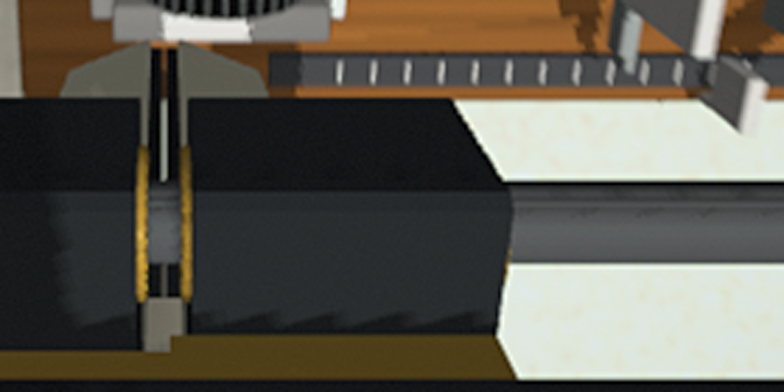

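The tips taper to about 12 mm in the jaw direction, while the pads are 19 mm wide. I'll turn a quarter so the 19 mm lies along the guide's y, which also makes the wrist camera look along the guide.

Call:
{"name": "carry_out", "arguments": {"plan": [[0.2, 0.3, 0, 0.15, 0], [0.45, 0.62, 0, 0.3, 0], [0.45, 0.62, 0, 0.45, 0], [0.45, 0.62, 0, 0.6, 0], [0.45, 0.62, 0, 0.75, 0], [0.45, 0.62, 0, 0.9, 0], [0.45, 0.62, 0, 1.05, 0], [0.45, 0.62, 0, 1.2, 0], [0.45, 0.62, 0, 1.35, 0], [0.45, 0.62, -1, 1.5, 0], [0.45, 0.62, -2.5, 1.571, 0], [0.45, 0.62, -4, 1.571, 0], [0.45, 0.62, -5.5, 1.571, 0], [0.45, 0.62, -6.5, 1.571, 0], [0.45, 0.62, -6.5, 1.571, 0], [0.45, 0.62, -6.5, 1.571, 0]]}}

```text
clock: 3.75
position: [0.5138, -0.1381, 0.1517]
ee_rot: [1.864, -2.524, 0.012]
force: [-0.0, -0.3, 0.2]
width: 0.005
```

```bash
cat > st.py <<'E'
from h import *
o=np.array([.538,-.059]);y=np.array([.296,.955]);x=np.array([.955,-.296])
s=arm.observe(); p=s["position"]; q=p[:2]-o
print("t",s["clock"],"pos",p.round(4),"guide",(q@x*1000).round(1),(q@y*1000).round(1),"tip z",((p[2]-arm.tip_reach)*1000).round(1),"F",s["force"].round(1),"j",s["joints"].round(2))
def wrist(name):
    im,d,K,W=grab("wrist"); save(name,im); P=cloud(d,K,W); G=np.stack([(P[...,:2]-o)@x,(P[...,:2]-o)@y,P[...,2]],-1)*1000
    np.savez(name,im=im,G=G,K=K,W=W); return im,G
E
python3 - <<'E'
from st import *
wrist("w2")
E
```

```text
t 3.75 pos [ 0.5138 -0.1381  0.1517] guide 0.3 -82.7 tip z 86.2 F [-0.  -0.3  0.2] j [ 0.49  0.49 -0.45  1.93  0.31  0.78  2.71]
```

View pics/w2.png

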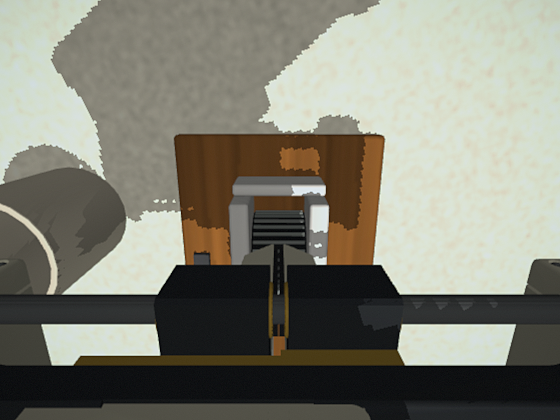

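This view faces the wheel end and joint 7 is near its limit (2.71), so I turn half way round the other way: the same contact, with the camera on the plate side.

Call:
{"name": "carry_out", "arguments": {"plan": [[0, 0, 2, -0.1, 0], [0, 0, 2, -0.25, 0], [0, 0, 2, -0.4, 0], [0, 0, 2, -0.55, 0], [0, 0, 2, -0.7, 0], [0, 0, 2, -0.85, 0], [0, 0, 2, -1.0, 0], [0, 0, 2, -1.15, 0], [0, 0, 2, -1.3, 0], [0, 0, 2, -1.45, 0], [0, 0, 2, -1.6, 0], [0, 0, 2, -1.75, 0], [0, 0, 2, -1.9, 0], [0, 0, 2, -2.05, 0], [0, 0, 2, -2.2, 0], [0, 0, 2, -2.35, 0], [0, 0, 2, -2.5, 0], [0, 0, 2, -2.65, 0], [0, 0, 2, -2.8, 0], [0, 0, 2, -2.95, 0]]}}

```text
clock: 5.8
position: [0.5147, -0.1374, 0.1731]
ee_rot: [-2.337, -2.089, -0.007]
force: [-0.6, 0.2, -0.5]
width: 0.005
```

Run:
```python
from st import *
r=cv2.Rodrigues(np.array(s["ee_rot"],float))[0]; print(r.round(3), s["ee_rot"])
yy=r[:2,1]; print("jaw vs guide x deg", np.degrees(np.arctan2(yy@y,yy@x)))
```

```text
t 5.8 pos [ 0.5147 -0.1374  0.1731] guide 1.0 -81.8 tip z 107.6 F [-0.6  0.2 -0.5] j [-0.04  0.43  0.28  1.95 -0.17  0.79  0.22]
[[ 0.112  0.994 -0.002]
 [ 0.994 -0.112  0.008]
 [ 0.008 -0.003 -1.   ]] [-2.33678082 -2.08856869 -0.00676126]
jaw vs guide x deg 10.80076752068364
```

Call:
{"name": "carry_out", "arguments": {"plan": [[-0.1, -0.1, 0, -0.1, 0], [-0.15, -0.1, -1, -0.19, 0], [-0.15, -0.1, -2, -0.19, 0], [-0.15, -0.1, -2.7, -0.19, 0], [-0.15, -0.1, -2.9, -0.19, 0], [-0.15, -0.1, -2.9, -0.19, 0], [-0.15, -0.1, -2.9, -0.19, 0]]}}

```text
clock: 6.5
position: [0.5134, -0.1386, 0.1443]
ee_rot: [-2.524, -1.858, -0.008]
force: [-0.4, -0.8, 0.3]
width: 0.004
```

Run:
```python
from st import *
im,G=wrist("w3")
```

```text
t 6.5 pos [ 0.5134 -0.1386  0.1443] guide 0.0 -83.3 tip z 78.8 F [-0.4 -0.8  0.3] j [-0.06  0.47  0.31  1.98 -0.22  0.72  0.09]
```

View pics/w3.png

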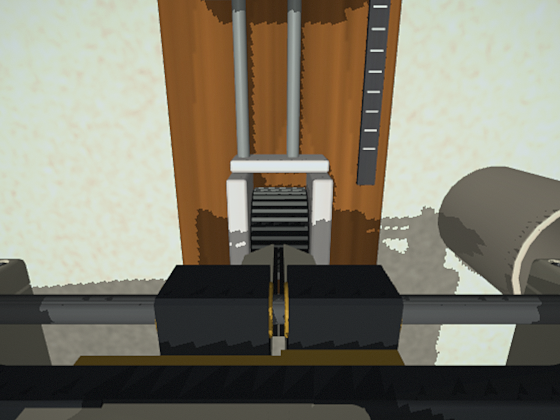

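The finger sits centred over the wheel, at (280,245) px. The plate is out of view from here. I go down gently to contact.

Call:
{"name": "carry_out", "arguments": {"plan": [[0, 0, -0.2, 0, 0], [0, 0, -0.35, 0, 0], [0, 0, -0.45, 0, 0], [0, 0, -0.5, 0, 0], [0, 0, -0.5, 0, 0]]}}

```text
clock: 7.05
position: [0.5137, -0.1388, 0.1403]
ee_rot: [-2.525, -1.858, -0.01]
force: [-3.1, 0.4, 13.6]
width: 0.005
```

Call:
{"name": "carry_out", "arguments": {"plan": [[0.06, 0.19, -0.07, 0, 0], [0.12, 0.38, -0.07, 0, 0], [0.18, 0.57, -0.07, 0, 0], [0.24, 0.76, -0.07, 0, 0], [0.3, 0.95, -0.07, 0, 0], [0.36, 1.15, -0.07, 0, 0], [0.42, 1.34, -0.07, 0, 0], [0.47, 1.53, -0.07, 0, 0], [0.47, 1.53, -0.07, 0, 0]]}}

```text
clock: 7.95
position: [0.5183, -0.1235, 0.1405]
ee_rot: [-2.525, -1.858, -0.01]
force: [-4.0, 1.3, 13.1]
width: 0.003
```

```bash
cat > meas.py <<'E'
from st import *
# plate/clip from scene+side cameras, guide frame mm
for n in("scene","side"):
    im,d,K,W=grab(n); P=cloud(d,K,W); G=np.stack([(P[...,:2]-o)@x,(P[...,:2]-o)@y,P[...,2]],-1)*1000
    X,Y,Z=[np.nan_to_num(G[...,i],nan=-999) for i in range(3)]
    f=lambda m:(m.sum(),np.percentile(Y[m],[3,50,97]).round(1).tolist() if m.any() else 0)
    print(n,"plate top",f((abs(X)<36)&(Y>45)&(Y<116)&(Z>67)&(Z<80)),"clip",f((X>55)&(X<75)&(Y>90)&(Y<116)&(Z>28)&(Z<45)),"ptr",f((X>41)&(X<50)&(Y>45)&(Y<115)&(Z>24)&(Z<40)),"upr",f((abs(X)>36)&(abs(X)<55)&(Y>110)&(Y<140)&(Z>50)&(Z<80)),"wheelcheek",f((abs(abs(X)-24)<6)&(abs(Y+75)<30)&(Z>50)&(Z<64)))
E
python3 meas.py
```

```text
t 7.95 pos [ 0.5183 -0.1235  0.1405] guide 0.3 -67.5 tip z 75.0 F [-4.   1.3 13.1] j [-0.09  0.48  0.31  1.98 -0.23  0.71  0.06]
scene plate top (np.int64(89), [68.3, 70.7, 74.4]) clip (np.int64(31), [101.9, 103.8, 107.3]) ptr (np.int64(15), [68.6, 70.3, 75.3]) upr (np.int64(106), [118.0, 122.6, 131.2]) wheelcheek (np.int64(43), [-104.4, -98.8, -92.8])
side plate top (np.int64(62), [69.0, 71.3, 75.9]) clip (np.int64(0), 0) ptr (np.int64(0), 0) upr (np.int64(19), [119.2, 120.1, 121.6]) wheelcheek (np.int64(254), [-104.2, -80.7, -49.3])
```

The stroke moved the plate by about 10.2 mm, as it should, so roughly 30 mm remain. I make two more strokes, then measure.

Call:
{"name": "carry_out", "arguments": {"plan": [[0, 0, 0.5, 0, 0], [-0.1, -0.4, 0.8, 0, 0], [-0.47, -1.53, 0.8, 0, 0], [-0.47, -1.53, 0.6, 0, 0], [-0.47, -1.53, 0.2, 0, 0], [-0.47, -1.53, 0, 0, 0], [-0.47, -1.53, -0.08, 0, 0], [-0.47, -1.53, -0.09, 0, 0], [-0.41, -1.34, -0.09, 0, 0], [-0.35, -1.15, -0.09, 0, 0], [-0.29, -0.96, -0.09, 0, 0], [-0.23, -0.77, -0.09, 0, 0], [-0.17, -0.58, -0.09, 0, 0], [-0.11, -0.38, -0.09, 0, 0], [-0.05, -0.19, -0.09, 0, 0], [0, 0, -0.09, 0, 0], [0, 0, -0.09, 0, 0]]}}

```text
clock: 9.75
position: [0.5184, -0.1233, 0.1404]
ee_rot: [-2.525, -1.859, -0.011]
force: [-4.8, 1.2, 17.6]
width: 0.003
```

Call:
{"name": "carry_out", "arguments": {"plan": [[0, 0, 0.5, 0, 0], [-0.1, -0.4, 0.8, 0, 0], [-0.47, -1.53, 0.8, 0, 0], [-0.47, -1.53, 0.6, 0, 0], [-0.47, -1.53, 0.2, 0, 0], [-0.47, -1.53, 0, 0, 0], [-0.47, -1.53, -0.08, 0, 0], [-0.47, -1.53, -0.09, 0, 0], [-0.41, -1.34, -0.09, 0, 0], [-0.35, -1.15, -0.09, 0, 0], [-0.29, -0.96, -0.09, 0, 0], [-0.23, -0.77, -0.09, 0, 0], [-0.17, -0.58, -0.09, 0, 0], [-0.11, -0.38, -0.09, 0, 0], [-0.05, -0.19, -0.09, 0, 0], [0, 0, -0.09, 0, 0], [0, 0, -0.09, 0, 0]]}}

```text
clock: 11.45
position: [0.5185, -0.123, 0.1403]
ee_rot: [-2.524, -1.859, -0.012]
force: [-5.3, 1.6, 18.6]
width: 0.006
```

```bash
python3 meas.py
```

```text
t 11.45 pos [ 0.5185 -0.123   0.1403] guide 0.3 -66.9 tip z 74.8 F [-5.3  1.6 18.6] j [-0.09  0.48  0.31  1.98 -0.23  0.71  0.06]
scene plate top (np.int64(92), [89.6, 91.8, 95.5]) clip (np.int64(30), [101.7, 104.0, 107.1]) ptr (np.int64(15), [89.4, 93.1, 95.9]) upr (np.int64(108), [118.0, 122.8, 131.5]) wheelcheek (np.int64(54), [-104.3, -98.5, -91.6])
side plate top (np.int64(65), [90.4, 92.2, 97.2]) clip (np.int64(0), 0) ptr (np.int64(0), 0) upr (np.int64(21), [119.6, 120.5, 121.8]) wheelcheek (np.int64(253), [-104.1, -80.6, -48.3])
```

Call:
{"name": "carry_out", "arguments": {"plan": [[0, 0, 1, 0, 0], [0, 0, 4, 0, 0], [0.5, 1.5, 8, 0, 0], [1.9, 6, 9, 0, 0], [3, 9.5, 9, 0, 0], [3, 9.5, 9, 0, 0], [3, 9.5, 9, 0, 0], [3, 9.5, 9, 0, 0], [3, 9.5, 9, 0, 0]]}}

```text
clock: 12.45
position: [0.5481, -0.0294, 0.2301]
ee_rot: [-2.526, -1.856, -0.011]
force: [0.2, 0.5, 1.0]
width: 0.003
```

Run:
```python
from st import *
im,G=wrist("w4")
X,Y,Z=[np.nan_to_num(G[...,i],nan=-999) for i in range(3)]
def f(n,m):
    v,u=np.nonzero(m); print(n,m.sum(), np.percentile(Y[m],[2,10,50,90,98]).round(1) if m.any() else 0,(u.min(),u.max(),v.min(),v.max()) if m.any() else 0)
f("plate",(abs(X)<36)&(Y>80)&(Y<112)&(Z>70)&(Z<78))
f("clip top",(X>52)&(X<69)&(Y>96)&(Y<113)&(Z>33)&(Z<42))
f("ptr",(X>41)&(X<52)&(Y>80)&(Y<112)&(Z>24)&(Z<37))
f("upr",(abs(X)>28)&(abs(X)<55)&(Y>112)&(Y<140)&(Z>70)&(Z<80))
v,u=np.nonzero((X>41)&(X<72)&(Y>85)&(Y<113)&(Z>24)&(Z<42))
a,b,c,e=v.min()-15,v.max()+15,u.min()-25,u.max()+15; a=max(a,0); print(a,b,c,e)
cv2.imwrite("pics/w4c.png",cv2.resize(im[a:b,c:e,::-1],None,fx=6,fy=6,interpolation=2)[:600,:800])
```

```text
t 12.45 pos [ 0.5481 -0.0294  0.2301] guide 0.8 31.3 tip z 164.6 F [0.2 0.5 1. ] j [-0.29  0.38  0.33  1.86 -0.16  0.93 -0.18]
plate 760 [89.7 89.8 92.7 94.9 95.5] (np.int64(229), np.int64(315), np.int64(129), np.int64(137))
clip top 131 [102.1 102.1 104.6 107.  107. ] (np.int64(340), np.int64(359), np.int64(112), np.int64(118))
ptr 77 [89.5 90.4 93.  95.4 95.4] (np.int64(325), np.int64(337), np.int64(126), np.int64(133))
upr 100 [117.6 117.6 126.6 129.7 131.1] (np.int64(201), np.int64(335), np.int64(77), np.int64(98))
97 148 300 377
```

View pics/w4c.png

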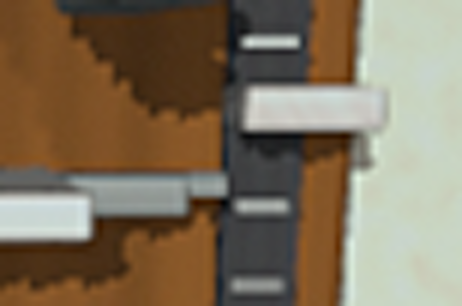

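The crop shows the pointer tip at crop (208,185) and the clip at crop (312,105). The depth puts the plate front at y ≈ 95.4 and the clip centre at y ≈ 104.6 mm, so about 9.4 mm remain, or 14.8 mm of rim travel.

Call:
{"name": "carry_out", "arguments": {"plan": [[-1.4, -4.5, 0, 0, 0], [-2.8, -9, 0, 0, 0], [-3.43, -10.9, -3, 0, 0], [-3.43, -10.9, -6.5, 0, 0], [-3.43, -10.9, -8.2, 0, 0], [-3.43, -10.9, -8.2, 0, 0], [-3.43, -10.9, -8.7, 0, 0], [-3.43, -10.9, -8.95, 0, 0], [-3.43, -10.9, -9.04, 0, 0], [-3.43, -10.9, -9.04, 0, 0], [-3.37, -10.71, -9.04, 0, 0], [-3.31, -10.52, -9.04, 0, 0], [-3.25, -10.33, -9.04, 0, 0], [-3.19, -10.14, -9.04, 0, 0], [-3.13, -9.95, -9.04, 0, 0], [-3.07, -9.76, -9.04, 0, 0], [-3.01, -9.57, -9.04, 0, 0], [-2.99, -9.48, -9.04, 0, 0], [-2.99, -9.48, -9.04, 0, 0]]}}

```text
clock: 14.4
position: [0.5188, -0.124, 0.1407]
ee_rot: [-2.527, -1.857, -0.013]
force: [-0.2, -0.0, 8.3]
width: 0.003
```

```bash
python3 meas.py
```

```text
t 14.4 pos [ 0.5188 -0.124   0.1407] guide 0.9 -67.8 tip z 75.2 F [-0.2 -0.   8.3] j [-0.09  0.48  0.32  1.98 -0.24  0.71  0.07]
scene plate top (np.int64(91), [99.5, 101.8, 105.9]) clip (np.int64(29), [101.6, 104.2, 107.6]) ptr (np.int64(14), [99.9, 102.4, 105.1]) upr (np.int64(110), [118.1, 123.4, 131.4]) wheelcheek (np.int64(42), [-104.4, -99.0, -92.7])
side plate top (np.int64(91), [100.4, 102.9, 107.4]) clip (np.int64(0), 0) ptr (np.int64(0), 0) upr (np.int64(20), [118.7, 119.9, 120.7]) wheelcheek (np.int64(251), [-103.2, -80.1, -49.0])
```

Moved about 10 mm. I lift off and look from close by.

Call:
{"name": "carry_out", "arguments": {"plan": [[0, 0, 1, 0, 0], [0, 0, 4, 0, 0], [0.5, 1.5, 8, 0, 0], [1.9, 6, 9, 0, 0], [3, 9.5, 9, 0, 0], [3, 9.5, 9, 0, 0], [3, 9.5, 9, 0, 0], [3, 9.5, 9, 0, 0], [3, 9.5, 9, 0, 0]]}}

```text
clock: 15.4
position: [0.5484, -0.0303, 0.2307]
ee_rot: [-2.529, -1.855, -0.012]
force: [0.4, -0.3, -0.8]
width: 0.003
```

Run:
```python
from st import *
im,G=wrist("w5")
X,Y,Z=[np.nan_to_num(G[...,i],nan=-999) for i in range(3)]
def f(n,m): print(n,m.sum(), np.percentile(Y[m],[2,10,50,90,98]).round(1) if m.any() else 0)
f("plate",(abs(X)<36)&(Y>80)&(Y<112)&(Z>70)&(Z<78))
f("clip top",(X>53)&(X<69)&(Y>96)&(Y<113)&(Z>33)&(Z<42))
f("ptr",(X>41)&(X<49)&(Y>80)&(Y<112)&(Z>24)&(Z<37))
f("tip",(X>46.5)&(X<51)&(Y>80)&(Y<112)&(Z>24)&(Z<37))
cv2.imwrite("pics/w5c.png",cv2.resize(im[85:150,290:380,::-1],None,fx=8,fy=8,interpolation=2))
im,d,K,W=grab("side"); cv2.imwrite("pics/s5.png",cv2.resize(im[200:340,230:420,::-1],None,fx=4,fy=4,interpolation=2))
```

```text
t 15.4 pos [ 0.5484 -0.0303  0.2307] guide 1.5 30.5 tip z 165.2 F [ 0.4 -0.3 -0.8] j [-0.3   0.38  0.35  1.86 -0.17  0.93 -0.18]
plate 718 [ 99.2  99.8 102.1 104.7 104.9]
clip top 132 [102.  102.  104.4 106.9 106.9]
ptr 56 [ 99.5 100.  102.8 104.5 105.1]
tip 20 [102.8 102.8 104.  105.1 105.1]
```

View pics/w5c.png

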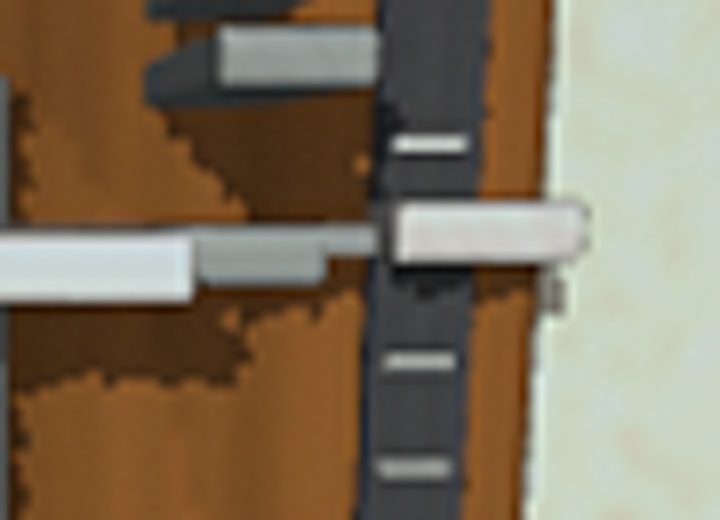

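View pics/s5.png

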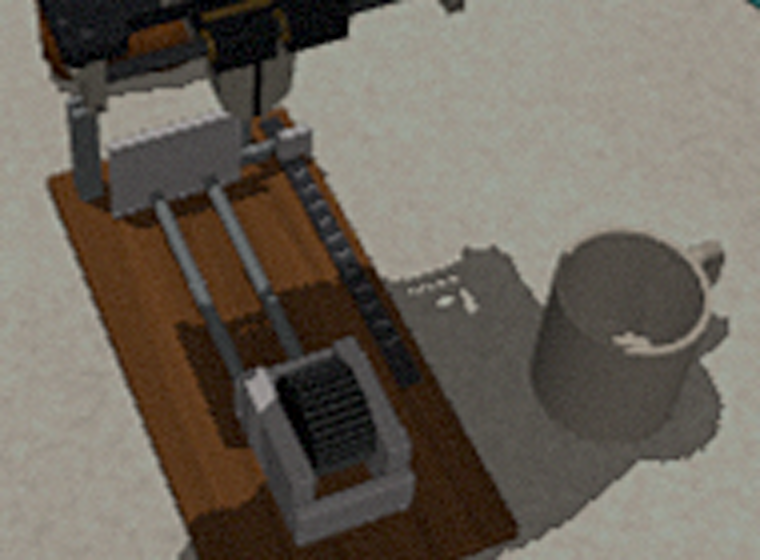

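In the crop, the pointer tip at (350,240) lies across from the clip at (490,232). The tip is at y ≈ 104–105 mm against a clip centre of 104.5 mm. The hand is well clear, so I hand in.

```bash
python3 -c "
from cell import arm
print(arm.sign_off())"
```

```text
the job is handed in; nothing more can be done
None
```

The stop plate is set to the gauge clip and the job is handed in. With the fingers shut, I rolled the wheel with four short strokes (three of 16 mm, one of about 15 mm). The readings taken after the strokes showed a press of about 8 to 19 N, so two strokes went a little over the advised 15 N. I then lifted the hand away to about 16 cm.

- **Pointer and clip:** the last close look puts the pointer tip at guide y of about 104 to 105 mm. The clip's centre reads about 104.5 mm, the same as before to within 0.2 mm. The offset is about 0.5 mm, against the 3 mm allowed.
- **Disagreement between cameras:** the scene camera agreed with the close look. The side camera put the plate about 1 to 1.5 mm further on, still inside the tolerance, and it could not see the clip or pointer during the strokes.
- **Scene:** the uprights read the same throughout, so the guide did not shift. I touched nothing but the wheel and did not go near the loaf, mug or jar, though I did not measure those three again at the end. The arm read no contact force at the end, and the clock stood at about 15.5 s.

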